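# Unhook the washer caddy from its keeper peg

### The arm

A 7-joint arm with a two-finger parallel gripper is mounted at the origin on the work surface. World frame = base frame: x ahead of the robot, y to its left, z up, the work surface at z = 0. Lengths are in m, angles in rad, forces in N, time in s.
With the tool pointing down it reaches from about 0.4 to 0.925 m from the base axis. Payload 5.6 kg.
Tool frame: the origin (TCP) lies at the very end of the fingers, on their centre line; the grasp point (between the pads) lies 19 mm behind it; z points along the fingers, y is the line along which they close (so a half turn about z gives the same grasp; the last joint's range is limited). The gripper opens to 85 mm and grips with 20 to 120 N. Pads are 22 mm wide; open, the fingers measure 114 mm over their backs; the gripper's body (76 mm by 85 mm) begins 54 mm behind the grasp point. The pads swing forward as they close: fully open they stand 13 mm farther back than shut.
Start: joints at [1.121, 0.468, -0.012, 1.603, 0.006, 1.071, -0.056], TCP at [0.257, -0.597, 0.231] pointing down, gripper open.
Joint ranges: [-2.53, 2.53], [-0.31, 2.02], [-1.57, 1.55], [0.28, 2.44], [-1.29, 4.43], [0.15, 1.84], [-2.92, 2.92]. Speed limits (rad/s): [2.57, 2.57, 3.14, 3.14, 3.14, 3.14, 3.14].

### API

Orientations are given as a 3x3 rotation matrix whose columns are the frame's x, y, z axes.
In Python, from workcell import * gives the robot as it stands.
- The arm moves only by the tool send_rows, never from a script. Its argument "rows" is a list of rows, each an object with "slide": the shift along the tool's x, y, z in mm, a list of three; "angular": the turn, a rotation vector about the tool's x, y, z in rad, a list of three; "grip": the finger opening in mm, from 0 to 85.4. In form: [{"slide": [tx, ty, tz], "angular": [ax, ay, az], "grip": grip}, ...]. A call has exactly 5 rows; each row shifts and turns the commanded pose from where the row before left it, along the tool's axes as they then stand; what a row does not reach is not made up. A row lasts 1/10 s, in which the tool goes at most 50 mm and 8.59 degrees, less where a joint would pass 70% of its speed; a pose out of reach is approached as far as the arm can. A call is refused whole if a number of a shift passes 50 or a number of a turn 0.15, either way. A call with a gripper value outside its range is refused whole. The fingers move at their own pace and stop on an object; the grip force is fixed at half the most. Time passes only in rows, so rows that do not move let the fingers close, or fill a call up. It gives the time, the measured TCP pose, the force, the opening and the grip force at its end, in the units of the state.
- get_state(): the state, without advancing time (a new reading comes with each control period).
- grab_frame(name): name is "side" or "top" or "wrist"; returns a dict with "frame" (420x560x3 uint8, blue, green, red), "mtx" (3x3 intrinsics, pixels), "k1" (the pictures are not rectified: a ray, as slopes to the right and down, at radius r is drawn at 1 + k1 r^2 times it, then the intrinsics apply), "R" (3x3) and "t" (3): a world point X has camera coordinates R X + t. Camera axes: x right, y down, z forward; pixel columns grow to the right and rows downward; lengths in m; the calibration is good to about 2 mm. A picture is of the moment at which its call begins. There is no depth.
- hand_in(): hands the job in; it is judged then, once.
The state is a dict: "time_s": time; "q": joint angles; "joint_vel": joint speeds; "joint_torque": joint torques, N m; "eef_pos": TCP position; "ee_rot": TCP orientation; "ft_force": force on the tool from outside, world axes, zero at the start; "moment": the same for the moment, N m; "grip_width": finger opening in m; "gripper_force": force on a finger pad.
Only numpy, scipy, OpenCV 4.12 (cv2) and the standard library are available. Lean on these libraries where they do the work, as an engineer would, in place of code of your own. Each camera call takes 0.05 s, during which the arm holds its last target. There are 200 camera calls.

### The job

Take the washer caddy off the peg it hangs on and stand it upright in the shallow steel tray beside it. The peg's sprung keeper has to be held pressed down, firmly but without forcing it, while the caddy is drawn off over it; do not drag the caddy against the raised keeper or wrench the stand. Leave the spray can, the jar and the wrench alone.

Things in the scene. Friction and masses are not known exactly. Their poses are not given: they have to be found in the camera images.
- stand: Fixed grey steel hook stand on a riser 0 to 35 mm high. Origin: underside of its base plate, right under the peg's seat; z up; -x points out along the level peg, the way the caddy comes off. Post 51 to 73 mm behind the seat (+x), top at 156 mm. Peg 20 mm wide, underside 24 mm below the seat's top; upper side 14 mm below it behind the seat, 9.5 mm below it in front: room for fingertips.
- seat (a point): Centre of the seat's flat top (8 mm along the peg, 20 mm wide), 165 mm above the stand's origin; the top edge of the caddy's eye rests on it.
- peg_end (a point): Free end of the peg, at seat-top height, 44 mm out (-x of the stand) from the seat.
- keeper_top (a point): Centre of the top of the keeper: a bare steel block 14 mm wide, from 8 to 42 mm in front (-x) of the seat's centre. When up it stands 9 mm above the seat's top and its steep rear face blocks the eye. It must be held lower than the eye's top edge while the eye passes.
- keeper (a joint): Travel of the sprung keeper, m: 0 = up, grows as it is pressed straight down; 0.009 = level with the seat's top; hard stop at 0.0102. It resists with 2.5 N plus 1.2 N per mm (13 N when level, 15 N at the stop) and springs up when let go. More than 18 N bends it.
- caddy: Loose washer caddy, 0.25 to 0.49 kg: aluminium box 60 (x) x 100 (y) x 30 mm with an upright hanger in its middle. Origin: centre of its underside, z up, x along the peg as it hangs, within 2 mm of the seat's centre. It hangs with its underside 80 mm above the stand's origin and must come 95 mm out along the peg before the box is clear to rise.
- eye (a point): Middle of the top edge of the eye: a window in the hanger, 44 mm wide (y), from 55 to 85 mm above the caddy's underside, with the peg through it. On the peg it can rise only 6 mm, less than the keeper's height.
- grip (a point): Point in the black grip block over the eye, 110 mm above the caddy's underside. The block is 20 mm thick (x), 34 mm wide, from 95.5 to 125 mm above the underside; the bar under it, over the eye, is 10 mm thick and 60 mm wide. Fingers closing along x, one before and one behind it and no more than 50 mm apart, bring the front tip down on the keeper.
- tray: Shallow dark steel tray fixed on the bench, outside 88 (x) x 128 (y) x 14 mm high, walls and floor 4 mm, so 80 x 120 mm inside. Origin: centre of its underside. The caddy's 60 mm side goes along the tray's x, either way round.
- spray_can: Bystander: loose spray can, 52 mm across, 150 mm high; origin under its centre.
- jar: Bystander: loose low white jar, 54 mm across, 50 mm high; origin under its centre.
- wrench: Bystander: loose steel wrench, 160 mm long, lying on the bench; origin at its middle.
There are look-alikes about, which are no part of the job. There is more than one size of the tray; the one meant has the size given above.

How it is judged:
On the way, in this order (a step that is already met when the one before it is completed fails the run):
1. the keeper is pressed down about level with the seat while the caddy still hangs at the seat (value of joint keeper above 0.0075 m and distance between eye and seat below 0.012 m), for 0.2 s.
2. the caddy's eye has been drawn out past the peg's free end (x of eye in the frame of stand below -0.06 m), for 0.1 s.
At the end, for the whole second after the job is handed in: the caddy stands upright (within 0.08 rad) and at rest inside the tray, flat on its floor (underside within 7 mm above the tray's underside, centres within 20 mm), and the keeper has sprung up again (within 2 mm) (horizontal distance between caddy and tray below 0.02 m and z of caddy in the frame of tray below 0.007 m and angle between caddy's own z axis and vertical below 0.08 rad and linear speed of caddy below 0.01 m/s and contact force between caddy and tray above 0.5 N and value of joint keeper below 0.002 m); the robot touches nothing.
It fails at once if the keeper or stand is pressed by the fingers with more than 18 N (contact force between the fingers and stand above 18 N).
It fails at once if the caddy is dragged or wrenched against the stand or its keeper with more than 20 N (contact force between caddy and stand above 20 N).
It fails at once if the spray can is moved by more than 30 mm (distance of spray_can from where it was at the start of the episode above 0.03 m).
It fails at once if the jar is moved by more than 30 mm (distance of jar from where it was at the start of the episode above 0.03 m).
It fails at once if the wrench is moved by more than 30 mm (distance of wrench from where it was at the start of the episode above 0.03 m).
It also fails if it takes over 69 s, if anything falls off the work surface, if the arm or the gripper's body presses on something with over 40 N, if the wrist force passes 120 N, or if a joint passes its speed limit or range.

## Working session

There is one attempt and no reset: what is moved stays moved. The work goes in short steps, Python scripts to look and compute and a tool call to move; the robot and the scene stay as the last step left them, time stands still between calls to the robot, and variables do not carry over. Pictures are saved under pics/ and viewed, at most 10 in all, crops included, and the job is handed in when it is done.

Besides the shell and the picture viewer there is one more tool, called after "Request:" as name(argument=value, ...), one argument or row to a line, values as JSON. send_rows: Moves the arm, as the interface text tells. Its arguments: {"type":"object","properties":{"rows":{"type":"array"}},"required":["rows"]}

```bash
mkdir -p pics; cat > h.py <<'E'
import numpy as np, cv2
from workcell import *
def cast(f,u,v,z):
    K=np.array(f["mtx"]);p=np.array([(u-K[0,2])/K[0,0],(v-K[1,2])/K[1,1]])
    q=p.copy()
    for _ in range(20): q=p/(1+f["k1"]*(q@q))
    R=np.array(f["R"]);t=np.array(f["t"]);d=R.T@np.r_[q,1];c=-R.T@t
    if z is None: return c,d/np.linalg.norm(d)
    return c+d*(z-c[2])/d[2]
def proj(f,X):
    K=np.array(f["mtx"]);x=np.array(f["R"])@X+np.array(f["t"]);q=x[:2]/x[2];q=q*(1+f["k1"]*(q@q))
    return np.array([K[0,0]*q[0]+K[0,2],K[1,1]*q[1]+K[1,2]])
def tri(a,b):
    (c1,d1),(c2,d2)=a,b
    s=np.linalg.lstsq(np.c_[d1,-d2],c2-c1,rcond=None)[0]
    p,q=c1+s[0]*d1,c2+s[1]*d2
    return (p+q)/2,np.linalg.norm(p-q)
E
python3 - <<'E'
from h import *
import pickle
fs={n:grab_frame(n) for n in("side","top","wrist")}
pickle.dump(fs,open("f0.pkl","wb"))
for n,f in fs.items(): 
    cv2.imwrite(f"pics/{n}0.png",f["frame"]);print(n,-np.array(f["R"]).T@f["t"])
s=get_state();print(s["eef_pos"],np.round(s["ee_rot"],3),s["time_s"])
E
```

```text
side [0.43987749 0.52075041 0.93058728]
top [ 0.42191559 -0.18254904  1.05225116]
wrist [ 0.33334528 -0.56423533  0.37238472]
[ 0.25691715 -0.59659323  0.23052505] [[ 0.918  0.396 -0.001]
 [ 0.396 -0.918  0.001]
 [-0.    -0.001 -1.   ]] 0.15
```

View pics/top0.png

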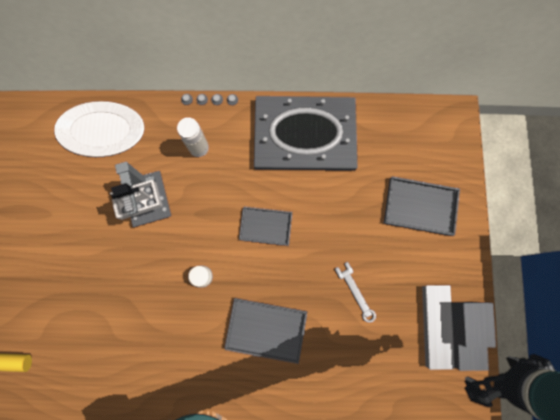

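View pics/side0.png

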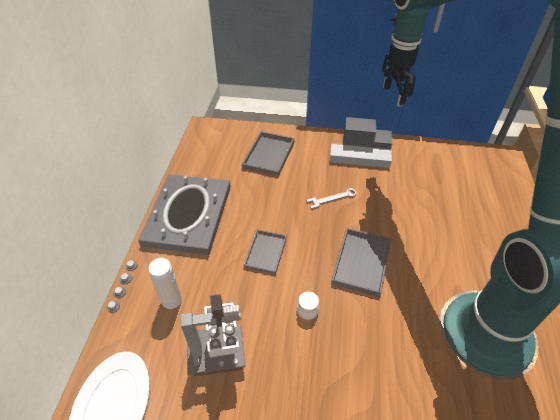

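Top view: the stand with the caddy is at about (135,195), and there are three trays, at (265,226), (265,330) and (421,206). Next I measure the trays and enlarge the stand.

```bash
python3 - <<'E'
from h import *
import pickle
fs=pickle.load(open("f0.pkl","rb"))
f=fs["top"];im=f["frame"];g=cv2.cvtColor(im,cv2.COLOR_BGR2HSV)
m=((g[...,1]<70)&(g[...,2]<110)).astype(np.uint8)
for (u,v) in((265,226),(265,330),(421,206)):
    mm=np.zeros_like(m);mm[v-48:v+48,u-52:u+52]=m[v-48:v+48,u-52:u+52]
    mm=cv2.morphologyEx(mm,cv2.MORPH_CLOSE,np.ones((5,5)))
    c=max(cv2.findContours(mm,0,1)[0],key=cv2.contourArea)
    P=np.array([cast(f,*p[0],0.012)[:2] for p in c],np.float32)
    r=cv2.minAreaRect(P*1000);print((u,v),cv2.boundingRect(c),np.round(r[0]),np.round(r[1]),r[2])
a=cv2.resize(fs["top"]["frame"][150:240,90:190],None,fx=4,fy=4,interpolation=2)
b=cv2.resize(fs["side"]["frame"][285:385,170:260],None,fx=4,fy=4,interpolation=2)
o=np.zeros((400,770,3),np.uint8);o[:360,:400]=a;o[:400,405:765]=b
cv2.imwrite("pics/c1.png",o)
E
```

```text
(265, 226) (239, 208, 52, 37) [ 568. -157.] [126.  86.] 84.46638488769531
(265, 330) (225, 299, 81, 64) [ 308. -163.] [187. 128.] 80.02455139160156
(421, 206) (384, 177, 75, 58) [ 626. -565.] [186. 126.] 80.25757598876953
```

View pics/c1.png

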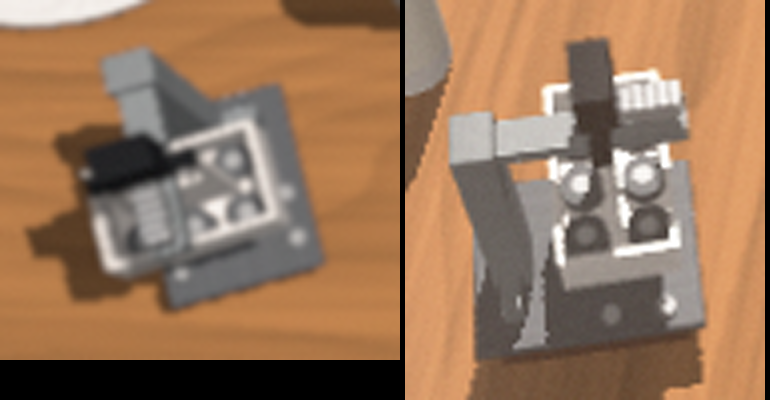

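The tray at (265,226) measures 86 x 126 mm, so it is the one meant. The others measure about 128 x 187 mm. In the crop, the peg runs from the post top (top view about (122,167)) towards the robot, about 14° off world x.

```bash
python3 - <<'E'
from h import *
import pickle
fs=pickle.load(open("f0.pkl","rb"));T,S=fs["top"],fs["side"]
t=lambda u,v:cast(T,90+(u+.5)/4-.5,150+(v+.5)/4-.5,None)
s=lambda u,v:cast(S,170+(u-405+.5)/4-.5,285+(v+.5)/4-.5,None)
tt=[(103,62),(148,47),(157,80),(115,95)]
ss=[(455,162),(450,118),(490,113),(495,155)]
print("post",*tri(t(131,71),s(472,138)))
# candidates of correspondences for box corner etc
print("plate R corner near", *tri(t(325,262),s(705,325)))
for z in (0.005,0.04):
    a=[cast(T,90+u/4,150+v/4,z)[:2] for u,v in((278,85),(325,262),(170,310))]
    print(z,np.round(a,3),np.degrees(np.arctan2(*(a[0]-a[1])[::-1])),np.degrees(np.arctan2(*(a[2]-a[1])[::-1])))
print("can,jar",cast(T,200,276,.05),cast(T,189,128,.15))
E
```

```text
post [0.67207267 0.1587735  0.17964617] 0.0002780945491745633
plate R corner near [ 0.59675029  0.11986147 -0.11327569] 0.03446598606967415
0.005 [[0.713 0.126]
 [0.594 0.088]
 [0.561 0.188]] 17.8863434140104 108.2732146280455
0.04 [[0.703 0.116]
 [0.588 0.079]
 [0.556 0.175]] 17.88634341401042 108.27321462804555
can,jar [ 0.43825972 -0.0019269   0.05      ] [0.77762154 0.02116067 0.15      ]
```

Request:
send_rows(
  rows=[
    {"slide":[44,-2.5,-4],"angular":[0,0,-0.07],"grip":50},
    {"slide":[44,-2.5,-4],"angular":[0,0,-0.07],"grip":50},
    {"slide":[44,-2.5,-4],"angular":[0,0,-0.07],"grip":50},
    {"slide":[44,-2.5,-4],"angular":[0,0,-0.07],"grip":50},
    {"slide":[44,-2.5,-4],"angular":[0,0,-0.07],"grip":50},
  ],
)

```text
time_s: 0.65
eef_pos: [0.4389, -0.4713, 0.2511]
ee_rot: [[0.725, 0.689, -0.0], [0.689, -0.725, 0.0], [-0.0, -0.0, -1.0]]
ft_force: [-0.3, -0.8, -0.7]
grip_width: 0.0499
gripper_force: 0.0
```

Request:
send_rows(
  rows=[
    {"slide":[44,-2.5,-4],"angular":[0,0,-0.07],"grip":50},
    {"slide":[44,-2.5,-4],"angular":[0,0,-0.07],"grip":50},
    {"slide":[44,-2.5,-4],"angular":[0,0,-0.07],"grip":50},
    {"slide":[44,-2.5,-4],"angular":[0,0,-0.07],"grip":50},
    {"slide":[44,-2.5,-4],"angular":[0,0,-0.07],"grip":50},
  ],
)

```text
time_s: 1.15
eef_pos: [0.5654, -0.2922, 0.271]
ee_rot: [[0.445, 0.895, -0.0], [0.895, -0.445, 0.0], [-0.0, -0.0, -1.0]]
ft_force: [0.1, 0.4, 0.4]
grip_width: 0.0503
gripper_force: 0.0
```

Request:
send_rows(
  rows=[
    {"slide":[44,-2.5,-4],"angular":[0,0,-0.07],"grip":50},
    {"slide":[44,-2.5,-4],"angular":[0,0,-0.07],"grip":50},
    {"slide":[44,-2.5,-4],"angular":[0,0,-0.07],"grip":50},
    {"slide":[44,-2.5,-4],"angular":[0,0,-0.07],"grip":50},
    {"slide":[44,-2.5,-4],"angular":[0,0,-0.07],"grip":50},
  ],
)

```text
time_s: 1.65
eef_pos: [0.6227, -0.0806, 0.291]
ee_rot: [[0.111, 0.994, -0.0], [0.994, -0.111, 0.0], [-0.0, -0.0, -1.0]]
ft_force: [-0.3, -0.6, -0.1]
grip_width: 0.0497
gripper_force: 0.0
```

Request:
send_rows(
  rows=[
    {"slide":[44,-2.5,0],"angular":[0,0,-0.07],"grip":50},
    {"slide":[44,-2.5,0],"angular":[0,0,-0.07],"grip":50},
    {"slide":[40,-2.5,0],"angular":[0,0,-0.07],"grip":50},
    {"slide":[20,-2,0],"angular":[0,0,-0.07],"grip":50},
    {"slide":[0,0,0],"angular":[0,0,-0.06],"grip":50},
  ],
)

```text
time_s: 2.15
eef_pos: [0.6158, 0.0707, 0.2912]
ee_rot: [[-0.234, 0.972, -0.001], [0.972, 0.234, 0.002], [0.002, -0.0, -1.0]]
ft_force: [-0.4, 0.2, 0.1]
grip_width: 0.05
gripper_force: 0.0
```

```bash
python3 - <<'E'
from h import *
import pickle
f=grab_frame("wrist");pickle.dump(f,open("f1.pkl","wb"));cv2.imwrite("pics/w1.png",f["frame"])
s=get_state();print(s["eef_pos"],np.round(s["ee_rot"],3),-np.array(f["R"]).T@f["t"],np.round(f["R"],3))
E
```

```text
[0.61638846 0.06810285 0.29106129] [[-0.233  0.973 -0.001]
 [ 0.973  0.233  0.001]
 [ 0.001 -0.    -1.   ]] [0.59613112 0.15099677 0.43341195] [[ 0.972  0.234  0.001]
 [ 0.221 -0.92   0.323]
 [ 0.076 -0.313 -0.947]]
```

View pics/w1.png

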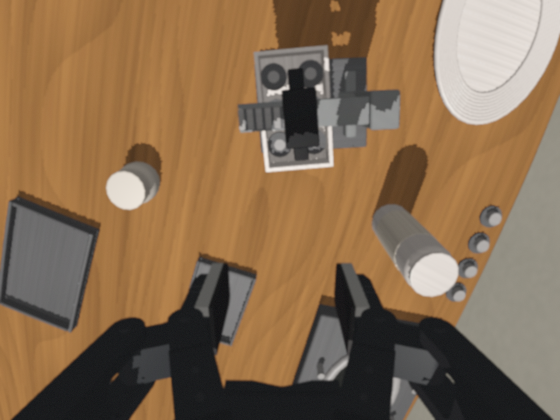

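```bash
python3 - <<'E'
from h import *
import pickle
f=pickle.load(open("f1.pkl","rb"));im=f["frame"]
o=cv2.resize(im[35:185,225:410],None,fx=4,fy=4,interpolation=2);cv2.imwrite("pics/c2.png",o)
p=cast(f,385.5,109,.1796);q=cast(f,240,118,.186);print(p,q,np.degrees(np.arctan2(*(p-q)[1::-1])))
E
```

```text
[0.67256188 0.1594004  0.1796    ] [0.5711451  0.12835793 0.186     ] 17.018729465856147
```

View pics/c2.png

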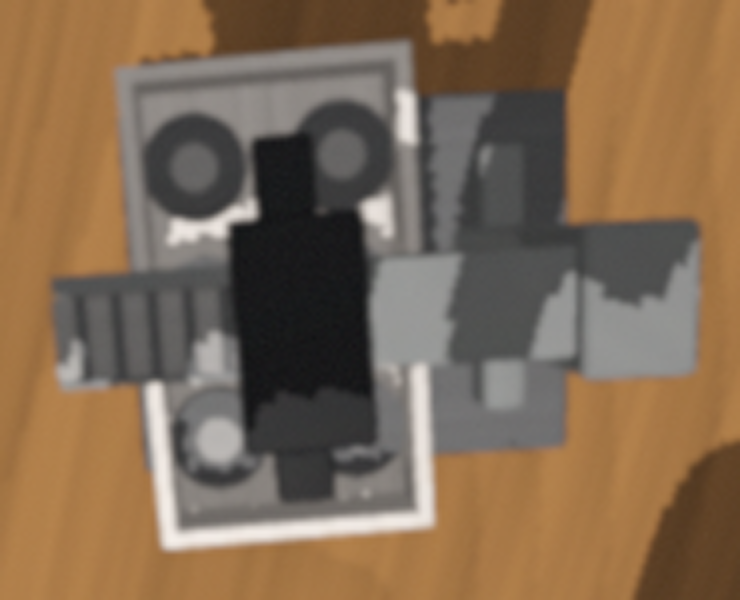

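```bash
python3 - <<'E'
from h import *
import pickle
f=pickle.load(open("f1.pkl","rb"))
c=lambda u,v,z:cast(f,225+(u+.5)/4-.5,35+(v+.5)/4-.5,z)[:2]
an=lambda a,b:np.degrees(np.arctan2(*(b-a)[::-1]))
G=[c(*p,.2286) for p in((232,225),(358,212),(375,445),(247,452))]
print("grip",np.mean(G,0),an(G[0],G[1]),an(G[3],G[2]),an(G[3],G[0])-90,an(G[2],G[1])-90,np.linalg.norm(G[0]-G[1]),np.linalg.norm(G[0]-G[3]))
B=[c(*p,.1336) for p in((117,68),(411,40),(434,526),(164,548))]
print("box",np.mean(B,0),an(B[0],B[1]),an(B[3],B[2]),an(B[3],B[0])-90,an(B[2],B[1])-90)
print("plate",an(c(565,445,.03),c(565,92,.03))-90)
print("keeper",an(c(60,388,.185),c(232,378,.185)),an(c(52,282,.185),c(232,265,.185)))
k=c(54,283,.19),c(62,388,.19);print("pegend",k)
s=c(640,300,.1796);print("post",s)
for y in(15,16,17,18):
  a=np.radians(y);print(y,s-.062*np.array([np.cos(a),np.sin(a)]))
E
```

```text
grip [0.6102934  0.14021658] 19.352881552044956 16.742793168661628 17.498088178122032 19.392737611216603 0.01828904730872948 0.03302932413095876
box [0.61089597 0.14037042] 18.779076805038507 18.30732435614226 18.232263442392238 18.52858326759693
plate 17.34077188393138
keeper 16.651492585884064 18.543006689527264
pegend (array([0.56854507, 0.13687331]), array([0.57353078, 0.11944923]))
post [0.67207139 0.15881334]
15 [0.61218399 0.14276655]
16 [0.61247317 0.14172382]
17 [0.6127805  0.14068629]
18 [0.61310589 0.13965428]
```

Request:
send_rows(
  rows=[
    {"slide":[24,3.5,0],"angular":[0,0,-0.037],"grip":34},
    {"slide":[24,4,0],"angular":[0,0,-0.037],"grip":34},
    {"slide":[24,4.5,0],"angular":[0,0,0],"grip":34},
    {"slide":[0,0,15],"angular":[0,0,0],"grip":34},
    {"slide":[0,0,15],"angular":[0,0,0],"grip":34},
  ],
)

```text
time_s: 2.7
eef_pos: [0.6101, 0.1376, 0.2604]
ee_rot: [[-0.295, 0.956, 0.0], [0.956, 0.295, -0.001], [-0.001, 0.0, -1.0]]
ft_force: [0.9, 0.5, -0.8]
grip_width: 0.0338
gripper_force: 0.0
```

Request:
send_rows(
  rows=[
    {"slide":[0,0,0],"angular":[0,0,0],"grip":34},
    {"slide":[0,0,0],"angular":[0,0,0],"grip":34},
    {"slide":[0,0,0],"angular":[0,0,0],"grip":34},
    {"slide":[0,0,0],"angular":[0,0,0],"grip":34},
    {"slide":[0,0,0],"angular":[0,0,0],"grip":34},
  ],
)

```text
time_s: 3.2
eef_pos: [0.6102, 0.1379, 0.2618]
ee_rot: [[-0.295, 0.956, 0.001], [0.956, 0.295, 0.0], [-0.0, 0.001, -1.0]]
ft_force: [-0.0, 0.2, -0.3]
grip_width: 0.0343
gripper_force: 0.0
```

```bash
python3 - <<'E'
from h import *
import pickle
s=get_state();p=np.array(s["eef_pos"]);R=np.array(s["ee_rot"]);print(p,np.round(R,3),s["ft_force"])
d=np.array([.6105,.1403,p[2]])-p;print("tool mm",R.T@d*1000)
f=grab_frame("wrist");o=cv2.resize(f["frame"][200:420,150:430],None,fx=2.5,fy=2.5);cv2.imwrite("pics/c3.png",o)
E
```

```text
[0.61022731 0.13788298 0.2617704 ] [[-0.295  0.956  0.001]
 [ 0.956  0.295  0.   ]
 [-0.     0.001 -1.   ]] [-0.04844767  0.19118877 -0.27606265]
tool mm [2.22910202e+00 9.73373604e-01 3.24279684e-04]
```

View pics/c3.png

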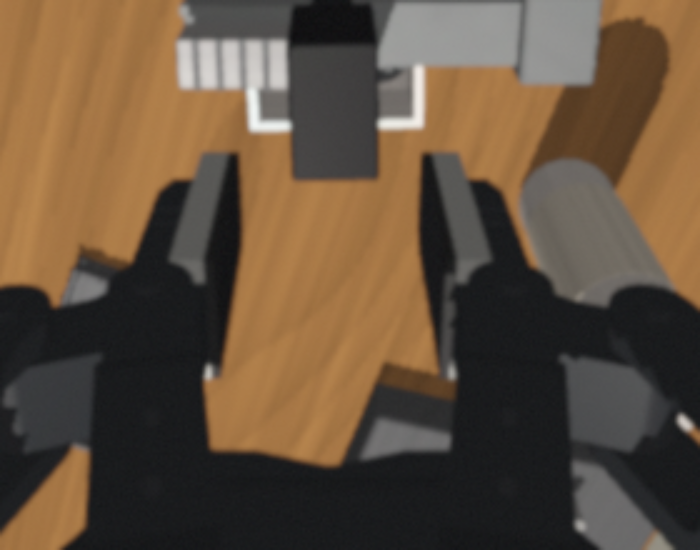

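The crop shows the block (x 291–377) centred between the fingertips (238–422), with the keeper to the left. I go down.

Request:
send_rows(
  rows=[
    {"slide":[2,1,11],"angular":[0,0,0],"grip":34},
    {"slide":[0,0,12],"angular":[0,0,0],"grip":34},
    {"slide":[0,0,12],"angular":[0,0,0],"grip":34},
    {"slide":[0,0,12],"angular":[0,0,0],"grip":34},
    {"slide":[0,0,10],"angular":[0,0,0],"grip":34},
  ],
)

```text
time_s: 3.75
eef_pos: [0.6098, 0.1401, 0.2025]
ee_rot: [[-0.296, 0.955, -0.002], [0.955, 0.296, -0.0], [0.0, -0.002, -1.0]]
ft_force: [-0.3, -0.4, 0.2]
grip_width: 0.034
gripper_force: 0.0
```

Request:
send_rows(
  rows=[
    {"slide":[0,0,1],"angular":[0,0,0],"grip":34},
    {"slide":[0,0,1],"angular":[0,0,0],"grip":34},
    {"slide":[0,0,1],"angular":[0,0,0],"grip":34},
    {"slide":[0,0,1],"angular":[0,0,0],"grip":34},
    {"slide":[0,0,0],"angular":[0,0,0],"grip":34},
  ],
)

```text
time_s: 4.25
eef_pos: [0.6103, 0.1404, 0.2008]
ee_rot: [[-0.295, 0.955, 0.0], [0.955, 0.295, -0.0], [-0.0, 0.0, -1.0]]
ft_force: [-2.2, -0.7, 3.3]
grip_width: 0.0339
gripper_force: 2.0
```

Request:
send_rows(
  rows=[
    {"slide":[0,0,1],"angular":[0,0,0],"grip":34},
    {"slide":[0,0,1],"angular":[0,0,0],"grip":34},
    {"slide":[0,0,1],"angular":[0,0,0],"grip":34},
    {"slide":[0,0,0],"angular":[0,0,0],"grip":34},
    {"slide":[0,0,0],"angular":[0,0,0],"grip":34},
  ],
)

```text
time_s: 4.75
eef_pos: [0.6104, 0.1404, 0.198]
ee_rot: [[-0.295, 0.955, 0.0], [0.955, 0.295, -0.0], [-0.0, 0.0, -1.0]]
ft_force: [-3.2, -1.0, 6.9]
grip_width: 0.0341
gripper_force: 3.6
```

Request:
send_rows(
  rows=[
    {"slide":[0,0,1],"angular":[0,0,0],"grip":34},
    {"slide":[0,0,1],"angular":[0,0,0],"grip":34},
    {"slide":[0,0,0.5],"angular":[0,0,0],"grip":34},
    {"slide":[0,0,0],"angular":[0,0,0],"grip":30},
    {"slide":[0,0,0],"angular":[0,0,0],"grip":30},
  ],
)

```text
time_s: 5.25
eef_pos: [0.6098, 0.1402, 0.1958]
ee_rot: [[-0.295, 0.955, -0.001], [0.955, 0.295, -0.001], [-0.001, -0.001, -1.0]]
ft_force: [-5.4, -1.3, 10.2]
grip_width: 0.0301
gripper_force: 5.1
```

Request:
send_rows(
  rows=[
    {"slide":[0,0,0],"angular":[0,0,0],"grip":28},
    {"slide":[0,0,0],"angular":[0,0,0],"grip":27},
    {"slide":[0,0,0],"angular":[0,0,0],"grip":26},
    {"slide":[0,0,0],"angular":[0,0,0],"grip":25},
    {"slide":[0,0,0],"angular":[0,0,0],"grip":25},
  ],
)

```text
time_s: 5.75
eef_pos: [0.6094, 0.1401, 0.1957]
ee_rot: [[-0.296, 0.955, -0.002], [0.955, 0.296, -0.001], [-0.001, -0.002, -1.0]]
ft_force: [-6.7, -2.5, 11.3]
grip_width: 0.0252
gripper_force: 5.4
```

Request:
send_rows(
  rows=[
    {"slide":[0,0,0.5],"angular":[0,0,0],"grip":25},
    {"slide":[0,0,0.5],"angular":[0,0,0],"grip":25},
    {"slide":[0,0,0],"angular":[0,0,0],"grip":24},
    {"slide":[0,0,0],"angular":[0,0,0],"grip":23},
    {"slide":[0,0,0],"angular":[0,0,0],"grip":23},
  ],
)

```text
time_s: 6.25
eef_pos: [0.6092, 0.1401, 0.1949]
ee_rot: [[-0.295, 0.955, -0.002], [0.955, 0.295, -0.001], [-0.001, -0.002, -1.0]]
ft_force: [-7.3, -1.9, 12.3]
grip_width: 0.023
gripper_force: 5.9
```

```bash
python3 - <<'E'
from h import *
s=get_state();print(s["eef_pos"],s["ft_force"],s["moment"],s["grip_width"])
f=grab_frame("wrist");o=cv2.resize(f["frame"][160:330,190:390],None,fx=3.5,fy=3.5);cv2.imwrite("pics/c4.png",o)
E
```

```text
[0.60924282 0.14008713 0.19485684] [-7.31031199 -1.93729088 12.27608601] [-0.60884762  1.85455147  0.0148269 ] 0.023029948247775243
```

View pics/c4.png

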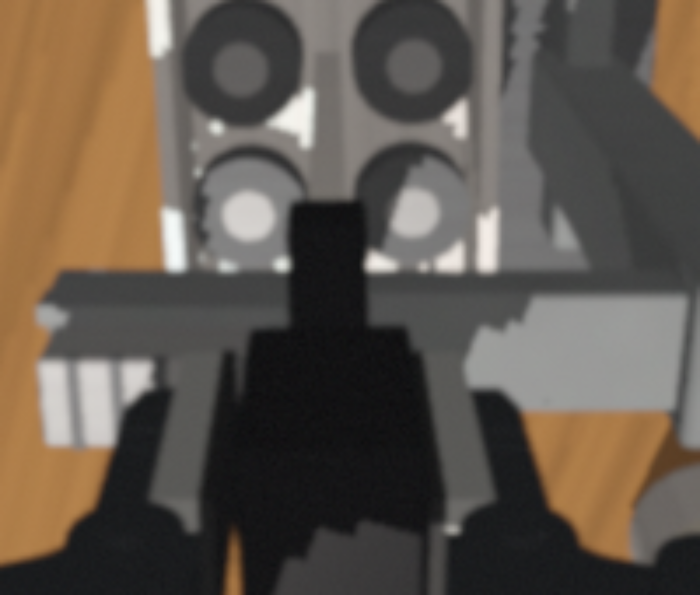

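The crop shows both fingers around the block, with the front tip on the keeper. I press about 1 mm more and then close.

Request:
send_rows(
  rows=[
    {"slide":[0,0.3,0.4],"angular":[0,0,0],"grip":23},
    {"slide":[0,0.2,0.4],"angular":[0,0,0],"grip":23},
    {"slide":[0,0,0],"angular":[0,0,0],"grip":22},
    {"slide":[0,0,0],"angular":[0,0,0],"grip":21.5},
    {"slide":[0,0,0],"angular":[0,0,0],"grip":21},
  ],
)

```text
time_s: 6.8
eef_pos: [0.6098, 0.1403, 0.1943]
ee_rot: [[-0.295, 0.955, -0.002], [0.955, 0.295, -0.001], [-0.001, -0.002, -1.0]]
ft_force: [-6.9, -2.5, 12.7]
grip_width: 0.0212
gripper_force: 6.6
```

Request:
send_rows(
  rows=[
    {"slide":[0,0,0.4],"angular":[0,0,0],"grip":21},
    {"slide":[0,0,0.4],"angular":[0,0,0],"grip":21},
    {"slide":[0,0,0],"angular":[0,0,0],"grip":21},
    {"slide":[0,0,0],"angular":[0,0,0],"grip":21},
    {"slide":[0,0,0],"angular":[0,0,0],"grip":21},
  ],
)

```text
time_s: 7.3
eef_pos: [0.6098, 0.1403, 0.1936]
ee_rot: [[-0.295, 0.955, -0.002], [0.955, 0.295, -0.001], [-0.001, -0.002, -1.0]]
ft_force: [-8.2, -3.0, 13.4]
grip_width: 0.0215
gripper_force: 7.0
```

Request:
send_rows(
  rows=[
    {"slide":[0,-0.4,0.1],"angular":[0,0,0],"grip":21},
    {"slide":[0,-0.3,0.2],"angular":[0,0,0],"grip":21},
    {"slide":[0,0,0],"angular":[0,0,0],"grip":20.5},
    {"slide":[0,0,0],"angular":[0,0,0],"grip":20},
    {"slide":[0,0,0],"angular":[0,0,0],"grip":20},
  ],
)

```text
time_s: 7.8
eef_pos: [0.6095, 0.1401, 0.1935]
ee_rot: [[-0.295, 0.955, -0.001], [0.955, 0.295, -0.001], [-0.001, -0.001, -1.0]]
ft_force: [-7.0, -2.2, 13.5]
grip_width: 0.0201
gripper_force: 6.8
```

Request:
send_rows(
  rows=[
    {"slide":[0,0,0.2],"angular":[0,0,0],"grip":19.5},
    {"slide":[0,0,0],"angular":[0,0,0],"grip":19},
    {"slide":[0,0,0],"angular":[0,0,0],"grip":18},
    {"slide":[0,0,0],"angular":[0,0,0],"grip":15},
    {"slide":[0,0,0],"angular":[0,0,0],"grip":10},
  ],
)

```text
time_s: 8.3
eef_pos: [0.6095, 0.1402, 0.1936]
ee_rot: [[-0.295, 0.955, -0.001], [0.955, 0.295, -0.001], [-0.001, -0.001, -1.0]]
ft_force: [-8.7, -3.3, 14.6]
grip_width: 0.0193
gripper_force: 60.1
```

Request:
send_rows(
  rows=[
    {"slide":[0,-0.3,-0.2],"angular":[0,0,0],"grip":10},
    {"slide":[0,-0.3,-0.2],"angular":[0,0,0],"grip":10},
    {"slide":[0,-0.3,-0.2],"angular":[0,0,0],"grip":10},
    {"slide":[0,-0.3,0],"angular":[0,0,0],"grip":10},
    {"slide":[0,0,0],"angular":[0,0,0],"grip":10},
  ],
)

```text
time_s: 8.8
eef_pos: [0.6093, 0.1402, 0.1938]
ee_rot: [[-0.295, 0.955, 0.002], [0.955, 0.295, -0.0], [-0.001, 0.001, -1.0]]
ft_force: [-3.1, -1.2, 11.1]
grip_width: 0.0193
gripper_force: 62.9
```

Request:
send_rows(
  rows=[
    {"slide":[0,-0.5,-0.3],"angular":[0,0,0],"grip":10},
    {"slide":[0,-0.5,0],"angular":[0,0,0],"grip":10},
    {"slide":[0,-0.5,0],"angular":[0,0,0],"grip":10},
    {"slide":[0,-0.5,0],"angular":[0,0,0],"grip":10},
    {"slide":[0,0,0],"angular":[0,0,0],"grip":10},
  ],
)

```text
time_s: 9.3
eef_pos: [0.6092, 0.1401, 0.1948]
ee_rot: [[-0.295, 0.955, 0.006], [0.955, 0.295, 0.002], [-0.0, 0.006, -1.0]]
ft_force: [0.2, 0.9, 9.6]
grip_width: 0.0195
gripper_force: 65.0
```

Request:
send_rows(
  rows=[
    {"slide":[0,-0.6,0.1],"angular":[0,0,0],"grip":10},
    {"slide":[0,-0.6,0],"angular":[0,0,0],"grip":10},
    {"slide":[0,-0.6,0],"angular":[0,0,0],"grip":10},
    {"slide":[0,-0.6,0],"angular":[0,0,0],"grip":10},
    {"slide":[0,-0.6,0],"angular":[0,0,0],"grip":10},
  ],
)

```text
time_s: 9.8
eef_pos: [0.609, 0.14, 0.1957]
ee_rot: [[-0.295, 0.955, 0.012], [0.955, 0.295, 0.004], [0.0, 0.013, -1.0]]
ft_force: [7.4, 1.7, 9.4]
grip_width: 0.0193
gripper_force: 68.7
```

Request:
send_rows(
  rows=[
    {"slide":[0,-0.6,0.2],"angular":[0,0,0],"grip":10},
    {"slide":[0,-0.6,0.2],"angular":[0,0,0],"grip":10},
    {"slide":[0,-0.6,0.2],"angular":[0,0,0],"grip":10},
    {"slide":[0,-0.6,0],"angular":[0,0,0],"grip":10},
    {"slide":[0,0,0],"angular":[0,0,0],"grip":10},
  ],
)

```text
time_s: 10.3
eef_pos: [0.6072, 0.1395, 0.1954]
ee_rot: [[-0.295, 0.955, 0.013], [0.955, 0.295, 0.004], [0.0, 0.014, -1.0]]
ft_force: [6.3, 2.9, 8.8]
grip_width: 0.0194
gripper_force: 69.1
```

Request:
send_rows(
  rows=[
    {"slide":[0,-0.8,0],"angular":[0,0,0],"grip":10},
    {"slide":[0,-0.8,0],"angular":[0,0,0],"grip":10},
    {"slide":[0,-0.8,0],"angular":[0,0,0],"grip":10},
    {"slide":[0,-0.8,0],"angular":[0,0,0],"grip":10},
    {"slide":[0,-0.8,0],"angular":[0,0,0],"grip":10},
  ],
)

```text
time_s: 10.8
eef_pos: [0.6033, 0.1384, 0.1953]
ee_rot: [[-0.295, 0.955, 0.013], [0.955, 0.295, 0.004], [0.0, 0.014, -1.0]]
ft_force: [5.7, 2.2, 9.5]
grip_width: 0.0193
gripper_force: 68.7
```

Request:
send_rows(
  rows=[
    {"slide":[0,-2,0],"angular":[0.003,0,0],"grip":10},
    {"slide":[0,-2,0],"angular":[0.003,0,0],"grip":10},
    {"slide":[0,-2,0],"angular":[0.003,0,0],"grip":10},
    {"slide":[0,-2,0],"angular":[0.003,0,0],"grip":10},
    {"slide":[0,-2,0],"angular":[0,0,0],"grip":10},
  ],
)

```text
time_s: 11.3
eef_pos: [0.5938, 0.1354, 0.1953]
ee_rot: [[-0.295, 0.955, 0.002], [0.955, 0.295, 0.001], [0.0, 0.002, -1.0]]
ft_force: [8.1, 2.4, 8.9]
grip_width: 0.0196
gripper_force: 67.1
```

Request:
send_rows(
  rows=[
    {"slide":[0,-2,0.1],"angular":[0,0,0],"grip":10},
    {"slide":[0,-2,0],"angular":[0,0,0],"grip":10},
    {"slide":[0,-2,0],"angular":[0,0,0],"grip":10},
    {"slide":[0,-2,0],"angular":[0,0,0],"grip":10},
    {"slide":[0,-2,0],"angular":[0,0,0],"grip":10},
  ],
)

```text
time_s: 11.8
eef_pos: [0.5845, 0.1325, 0.1954]
ee_rot: [[-0.295, 0.955, 0.002], [0.955, 0.295, 0.001], [0.0, 0.002, -1.0]]
ft_force: [6.6, 1.7, 8.8]
grip_width: 0.0191
gripper_force: 64.3
```

Request:
send_rows(
  rows=[
    {"slide":[0,-1.5,0],"angular":[0,0,0],"grip":10},
    {"slide":[0,-1.5,0],"angular":[0,0,0],"grip":10},
    {"slide":[0,-1.5,0],"angular":[0,0,0],"grip":10},
    {"slide":[0,-1.5,0],"angular":[0,0,0],"grip":10},
    {"slide":[0,-1.5,0],"angular":[0,0,0],"grip":10},
  ],
)

```text
time_s: 12.3
eef_pos: [0.5773, 0.1303, 0.1954]
ee_rot: [[-0.295, 0.955, 0.002], [0.955, 0.295, 0.001], [0.0, 0.002, -1.0]]
ft_force: [7.0, 2.3, 9.8]
grip_width: 0.0194
gripper_force: 60.8
```

Request:
send_rows(
  rows=[
    {"slide":[0,-2,0],"angular":[0,0,0],"grip":10},
    {"slide":[0,-2,0],"angular":[0,0,0],"grip":10},
    {"slide":[0,-2,0],"angular":[0,0,0],"grip":10},
    {"slide":[0,-2,0],"angular":[0,0,0],"grip":10},
    {"slide":[0,-2,0],"angular":[0,0,0],"grip":10},
  ],
)

```text
time_s: 12.8
eef_pos: [0.5677, 0.1274, 0.1955]
ee_rot: [[-0.296, 0.955, 0.002], [0.955, 0.296, 0.001], [0.0, 0.002, -1.0]]
ft_force: [7.5, 2.7, 9.3]
grip_width: 0.0195
gripper_force: 60.9
```

Request:
send_rows(
  rows=[
    {"slide":[0,-2,0],"angular":[0,0,0],"grip":10},
    {"slide":[0,-2,0],"angular":[0,0,0],"grip":10},
    {"slide":[0,-2,0],"angular":[0,0,0],"grip":10},
    {"slide":[0,-2,0],"angular":[0,0,0],"grip":10},
    {"slide":[0,-2,0],"angular":[0,0,0],"grip":10},
  ],
)

```text
time_s: 13.3
eef_pos: [0.558, 0.1243, 0.1955]
ee_rot: [[-0.296, 0.955, 0.002], [0.955, 0.296, 0.001], [0.0, 0.002, -1.0]]
ft_force: [7.2, 2.0, 6.9]
grip_width: 0.0191
gripper_force: 60.0
```

Request:
send_rows(
  rows=[
    {"slide":[0,-2,0],"angular":[0,0,0],"grip":10},
    {"slide":[0,-2,0],"angular":[0,0,0],"grip":10},
    {"slide":[0,-2,0],"angular":[0,0,0],"grip":10},
    {"slide":[0,-3,0],"angular":[0,0,0],"grip":10},
    {"slide":[0,-3,0],"angular":[0,0,0],"grip":10},
  ],
)

```text
time_s: 13.8
eef_pos: [0.5398, 0.1184, 0.1912]
ee_rot: [[-0.295, 0.955, -0.014], [0.955, 0.295, -0.004], [0.0, -0.015, -1.0]]
ft_force: [-0.1, 0.7, -2.6]
grip_width: 0.0195
gripper_force: 59.2
```

Request:
send_rows(
  rows=[
    {"slide":[0,-6,0],"angular":[0,0,0],"grip":10},
    {"slide":[0,-8,0],"angular":[0,0,0],"grip":10},
    {"slide":[0,-8,0],"angular":[0,0,0],"grip":10},
    {"slide":[0,-8,0],"angular":[0,0,0],"grip":10},
    {"slide":[0,-8,0],"angular":[0,0,0],"grip":10},
  ],
)

```text
time_s: 14.3
eef_pos: [0.5041, 0.1075, 0.1929]
ee_rot: [[-0.295, 0.955, -0.011], [0.955, 0.295, -0.004], [-0.0, -0.012, -1.0]]
ft_force: [1.1, -0.1, -2.8]
grip_width: 0.0192
gripper_force: 59.2
```

Request:
send_rows(
  rows=[
    {"slide":[-5,-2,-5],"angular":[-0.004,0,0],"grip":10},
    {"slide":[-15,-2,-8],"angular":[-0.004,0,0],"grip":10},
    {"slide":[-30,-2,-8],"angular":[-0.004,0,0],"grip":10},
    {"slide":[-34,-2,0],"angular":[0,0,0],"grip":10},
    {"slide":[-34,-2,0],"angular":[0,0,0],"grip":10},
  ],
)

```text
time_s: 14.8
eef_pos: [0.531, -0.0094, 0.2149]
ee_rot: [[-0.296, 0.955, 0.002], [0.955, 0.296, -0.001], [-0.001, 0.002, -1.0]]
ft_force: [1.2, 0.2, -2.6]
grip_width: 0.0191
gripper_force: 59.2
```

Request:
send_rows(
  rows=[
    {"slide":[-34,-1,0],"angular":[0,0,0],"grip":10},
    {"slide":[-34,-1,0],"angular":[0,0,0],"grip":10},
    {"slide":[-34,-1,0],"angular":[0,0,0],"grip":10},
    {"slide":[-30,-1,0],"angular":[0,0,0],"grip":10},
    {"slide":[-20,0,0],"angular":[0,0,0],"grip":10},
  ],
)

```text
time_s: 15.3
eef_pos: [0.5717, -0.1577, 0.2142]
ee_rot: [[-0.292, 0.956, 0.001], [0.956, 0.292, -0.001], [-0.001, 0.0, -1.0]]
ft_force: [0.9, -0.2, -2.9]
grip_width: 0.0197
gripper_force: 59.2
```

Request:
send_rows(
  rows=[
    {"slide":[0,0,0],"angular":[0,0,0.08],"grip":10},
    {"slide":[0,0,0],"angular":[0,0,0.08],"grip":10},
    {"slide":[0,0,0],"angular":[0,0,0.08],"grip":10},
    {"slide":[0,0,0],"angular":[0,0,0.08],"grip":10},
    {"slide":[0,0,0],"angular":[0,0,0.076],"grip":10},
  ],
)

```text
time_s: 15.8
eef_pos: [0.5716, -0.1538, 0.2141]
ee_rot: [[0.098, 0.995, 0.0], [0.995, -0.098, 0.0], [0.0, 0.0, -1.0]]
ft_force: [0.7, 0.7, -2.7]
grip_width: 0.0193
gripper_force: 59.2
```

```bash
python3 - <<'E'
from h import *
s=get_state();p=np.array(s["eef_pos"]);R=np.array(s["ee_rot"]);print(p,np.round(R,3),s["ft_force"])
print("tool mm",R.T@(np.array([.568,-.157,p[2]])-p)*1000, np.degrees(np.arctan2(R[1,1],R[0,1])))
f=grab_frame("wrist");T=grab_frame("top")
o=np.zeros((420,800,3),np.uint8);o[:,:560]=f["frame"];o[:300,560:]=cv2.resize(T["frame"][170:270,225:305],None,fx=3,fy=3);cv2.imwrite("pics/c5.png",o)
import pickle;pickle.dump((f,T),open("f2.pkl","wb"))
E
```

```text
[ 0.57159242 -0.15384638  0.21414713] [[ 0.098  0.995  0.   ]
 [ 0.995 -0.098  0.   ]
 [ 0.     0.    -1.   ]] [ 0.68529478  0.68710606 -2.72077817]
tool mm [-3.49154947e+00 -3.26494635e+00 -2.22886444e-03] -5.6425588708199435
```

View pics/c5.png

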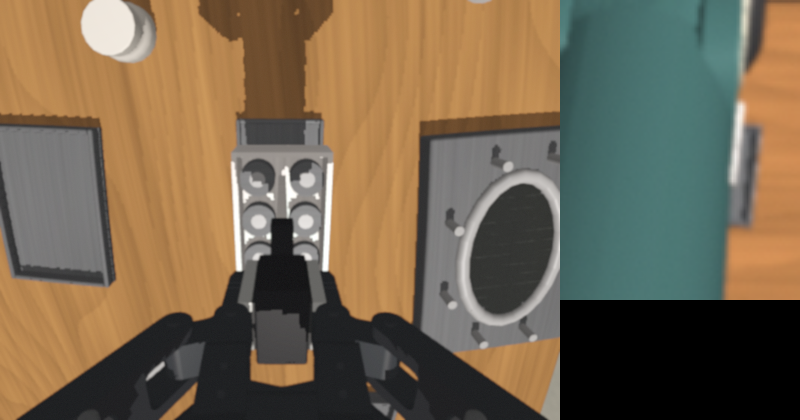

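```bash
python3 - <<'E'
from h import *
import pickle
f,T=pickle.load(open("f2.pkl","rb"));s=get_state();p=np.array(s["eef_pos"]);R=np.array(s["ee_rot"])
a,b=cast(f,237,120,.014),cast(f,323,117,.014);print(a,b,np.linalg.norm(a-b),np.degrees(np.arctan2(*(b-a)[1::-1])))
for z in(.128+.03,.127+.0+.028):
  for q in((232,150),(332,147)): print((R.T@(cast(f,*q,z)-p))*1000)
m=(a+b)/2-.064*R[:,0];print("tray centre",m,"tool mm",R.T@(m-p)*1000)
E
```

```text
[ 0.53348152 -0.09173691  0.014     ] [ 0.61839888 -0.09723171  0.014     ] 0.0850949594379189 -3.702311343946184
[ 51.35891396 -29.11177347  56.18757604]
[52.94031082 29.65510012 56.20485958]
[ 50.88150235 -29.55209664  59.18741333]
[52.4868406  30.10447208 59.20495853]
tray centre [ 0.56983633 -0.15819257  0.01399542] tool mm [ -4.45688128  -1.40379767 200.19626428]
```

Request:
send_rows(
  rows=[
    {"slide":[-5,-2,15],"angular":[0,0,0],"grip":10},
    {"slide":[0,0,25],"angular":[0,0,0],"grip":10},
    {"slide":[0,0,25],"angular":[0,0,0],"grip":10},
    {"slide":[0,0,20],"angular":[0,0,0],"grip":10},
    {"slide":[0,0,15],"angular":[0,0,0],"grip":10},
  ],
)

```text
time_s: 16.4
eef_pos: [0.5677, -0.1592, 0.1114]
ee_rot: [[0.095, 0.995, -0.003], [0.995, -0.095, 0.001], [0.001, -0.003, -1.0]]
ft_force: [0.3, 0.2, -3.7]
grip_width: 0.0194
gripper_force: 59.1
```

Request:
send_rows(
  rows=[
    {"slide":[0,0,5],"angular":[0,0,0],"grip":10},
    {"slide":[0,0,5],"angular":[0,0,0],"grip":10},
    {"slide":[0,0,5],"angular":[0,0,0],"grip":10},
    {"slide":[0,0,2],"angular":[0,0,0],"grip":10},
    {"slide":[0,0,0],"angular":[0,0,0],"grip":10},
  ],
)

```text
time_s: 16.9
eef_pos: [0.5691, -0.1592, 0.0971]
ee_rot: [[0.096, 0.995, 0.0], [0.995, -0.096, -0.0], [-0.0, 0.0, -1.0]]
ft_force: [0.7, 0.4, -3.7]
grip_width: 0.0192
gripper_force: 59.2
```

Request:
send_rows(
  rows=[
    {"slide":[0,0,1.5],"angular":[0,0,0],"grip":10},
    {"slide":[0,0,1.5],"angular":[0,0,0],"grip":10},
    {"slide":[0,0,1],"angular":[0,0,0],"grip":10},
    {"slide":[0,0,1],"angular":[0,0,0],"grip":10},
    {"slide":[0,0,0],"angular":[0,0,0],"grip":10},
  ],
)

```text
time_s: 17.4
eef_pos: [0.5689, -0.1591, 0.0918]
ee_rot: [[0.096, 0.995, -0.0], [0.995, -0.096, -0.0], [-0.0, -0.0, -1.0]]
ft_force: [-0.5, -0.9, -3.1]
grip_width: 0.0193
gripper_force: 59.2
```

Request:
send_rows(
  rows=[
    {"slide":[0,0,1],"angular":[0,0,0],"grip":10},
    {"slide":[0,0,1],"angular":[0,0,0],"grip":10},
    {"slide":[0,0,0.5],"angular":[0,0,0],"grip":10},
    {"slide":[0,0,0.5],"angular":[0,0,0],"grip":10},
    {"slide":[0,0,0],"angular":[0,0,0],"grip":10},
  ],
)

```text
time_s: 17.9
eef_pos: [0.569, -0.1591, 0.0889]
ee_rot: [[0.096, 0.995, -0.0], [0.995, -0.096, 0.0], [0.0, -0.0, -1.0]]
ft_force: [-0.4, -0.4, -2.7]
grip_width: 0.0193
gripper_force: 59.3
```

Request:
send_rows(
  rows=[
    {"slide":[0,0,0.7],"angular":[0,0,0],"grip":10},
    {"slide":[0,0,0.7],"angular":[0,0,0],"grip":10},
    {"slide":[0,0,0.7],"angular":[0,0,0],"grip":10},
    {"slide":[0,0,0],"angular":[0,0,0],"grip":10},
    {"slide":[0,0,0],"angular":[0,0,0],"grip":10},
  ],
)

```text
time_s: 18.4
eef_pos: [0.5692, -0.1591, 0.0887]
ee_rot: [[0.096, 0.995, 0.0], [0.995, -0.096, -0.001], [-0.001, 0.0, -1.0]]
ft_force: [-5.1, 1.0, 10.7]
grip_width: 0.0194
gripper_force: 61.1
```

Request:
send_rows(
  rows=[
    {"slide":[0,0,-0.6],"angular":[0,0,0],"grip":10},
    {"slide":[0,0,-0.6],"angular":[0,0,0],"grip":10},
    {"slide":[0,0,0],"angular":[0,0,0],"grip":20},
    {"slide":[0,0,0],"angular":[0,0,0],"grip":30},
    {"slide":[0,0,0],"angular":[0,0,0],"grip":45},
  ],
)

```text
time_s: 18.9
eef_pos: [0.5691, -0.1592, 0.0879]
ee_rot: [[0.096, 0.995, 0.0], [0.995, -0.096, -0.0], [-0.0, 0.0, -1.0]]
ft_force: [-0.4, 0.6, 0.5]
grip_width: 0.0433
gripper_force: 0.0
```

Request:
send_rows(
  rows=[
    {"slide":[0,0,0],"angular":[0,0,0],"grip":50},
    {"slide":[0,0,0],"angular":[0,0,0],"grip":50},
    {"slide":[0,0,-5],"angular":[0,0,0],"grip":50},
    {"slide":[0,0,-15],"angular":[0,0,0],"grip":50},
    {"slide":[0,0,-30],"angular":[0,0,0],"grip":50},
  ],
)

```text
time_s: 19.4
eef_pos: [0.5677, -0.1588, 0.1376]
ee_rot: [[0.096, 0.995, -0.004], [0.995, -0.096, 0.001], [0.001, -0.004, -1.0]]
ft_force: [0.3, -0.9, 0.2]
grip_width: 0.0499
gripper_force: 0.0
```

Request:
send_rows(
  rows=[
    {"slide":[0,0,-40],"angular":[0,0,0],"grip":50},
    {"slide":[0,0,-40],"angular":[0,0,0],"grip":50},
    {"slide":[0,0,-20],"angular":[0,0,0],"grip":50},
    {"slide":[0,0,0],"angular":[0,0,0],"grip":50},
    {"slide":[0,0,0],"angular":[0,0,0],"grip":50},
  ],
)

```text
time_s: 19.9
eef_pos: [0.569, -0.1592, 0.2391]
ee_rot: [[0.096, 0.995, 0.001], [0.995, -0.096, -0.001], [-0.001, 0.001, -1.0]]
ft_force: [-0.5, 0.4, -1.4]
grip_width: 0.05
gripper_force: 0.0
```

```bash
python3 - <<'E'
from h import *
f=grab_frame("wrist");S=grab_frame("side")
o=np.zeros((420,800,3),np.uint8);o[:,:400]=f["frame"][:,80:480];o[:,400:]=cv2.resize(S["frame"][220:388,180:340],(400,420));cv2.imwrite("pics/c6.png",o)
E
```

```text
(no output)
```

View pics/c6.png

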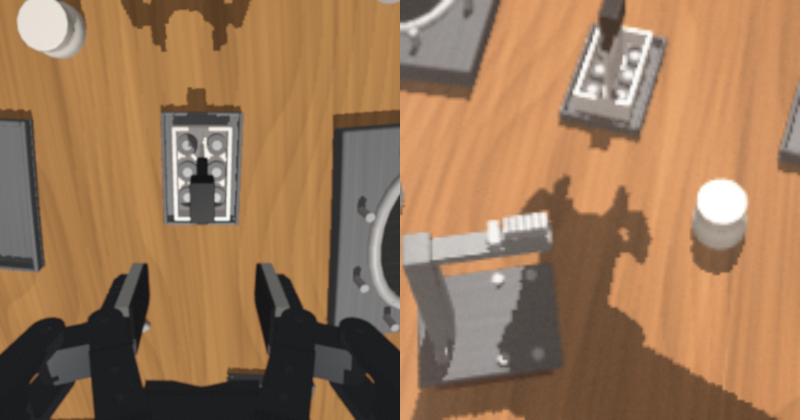

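The caddy stands upright inside the tray (left picture, 172–232 by 125–222). The keeper is up again (right picture, about (525,225)) and the jar is undisturbed.

```bash
python3 -c "
from workcell import *
print(hand_in())"
```

```text
the job is handed in; nothing more can be done
None
```

The caddy is off the peg and standing upright in the 88 x 128 mm tray, the keeper has sprung back up, and the job is handed in; the hand-in call returned no verdict.

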